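Stroke check on a bench vial crimper

ROBOT

A 6-joint arm with a two-finger parallel gripper is mounted at the origin on a cart in front of the work surface, level with it; the furniture and walls round the work are solid. World frame = base frame: x ahead of the robot, y to its left, z up, the work surface at z = 0. Lengths are in m, angles in rad, forces in N, time in s.
With the tool pointing down it reaches from about 0.35 to 0.775 m from the base axis. Payload 5.5 kg.
Tool frame: the origin (TCP) lies at the very end of the fingers, on their centre line; the grasp point (between the pads) lies 19 mm behind it; z points along the fingers, x is the direction in which the jaws open and shut, and the axes are right-handed (so a half turn about z gives the same grasp; the last joint's range is limited). The gripper opens to 85 mm and grips with 20 to 120 N. Pads are 22 mm wide; open, the fingers measure 114 mm over their backs; the gripper's body (76 mm by 85 mm) begins 54 mm behind the grasp point. The pads swing forward as they close: fully open they stand 13 mm farther back than shut.
Start: joints at [0.99, 0.313, 0.046, 1.304, 0, 1.431], TCP at [0.245, 0.52, 0.231] pointing down, gripper open.
Joint ranges: [-2.76, 2.76], [-0.86, 1.69], [-1.03, 1.26], [-2.2, 2.34], [-1.47, 1.5], [-3.14, 3.14]. Speed limits (rad/s): [2.57, 2.57, 3.14, 3.14, 3.14, 3.14].

INTERFACE

Orientations are given as a unit quaternion [w, x, y, z].
In Python, from workcell import monitor, eyes, ticket gives the robot as it stands.
- The arm moves only by the tool send_rows, never from a script. Its argument "targets" is a list of rows, each a list of 5 numbers: the shift along the world's x, y, z in m, then the turn about the world's z in degrees, then the closure in counts, from 0 (fully open) to 255 (shut). A call has 1 to 12 rows; each row shifts and turns the commanded pose from where the row before left it; what a row does not reach is not made up. A row lasts 1/10 s, in which the tool goes at most 50 mm and 8.59 degrees, less where a joint would pass 70% of its speed; a pose out of reach is approached as far as the arm can. A call is refused whole if a number of a shift passes 0.05 or a number of a turn 8.59, either way. A call with a gripper value outside its range is refused whole. The fingers move at their own pace and stop on an object; "newtons" is the grip in N (left out, the last holds). Time passes only in rows, so rows that do not move let the fingers close. It gives the time, the measured TCP pose, the force and the opening at its end, in the units of the state.
- monitor.get_state(): the state, without advancing time (a new reading comes with each control period).
- eyes.read_camera(name): name is "scene" or "top"; returns a dict with "img" (480x640x3 uint8, red, green, blue), "z_map" (480x640 float32, m along the optical axis (not along the pixel's ray), 0 where there is no reading), "camera_matrix" (3x3 intrinsics, pixels), "pose" (4x4, takes a point from camera to world coordinates). Camera axes: x right, y down, z forward; pixel columns grow to the right and rows downward; lengths in m; the calibration is good to about 2 mm. A picture is of the moment at which its call begins.
- ticket.hand_in(): hands the job in, once; it reports no verdict.
Trained networks look in the newest picture that a camera, given by its name, has taken for a name from the list of things; names that differ only in an ending like _2 or _b are one class to them, and where a whole thing is asked for, a point or a joint stands for the part that bears it (a point fixed in the world has none). Each returns a list of dicts, best first, with "conf" (0 to 1); they miss things now and then, are a little off and sometimes report something else, mostly with a low value. They report only what shows in the picture. A call takes as long as a camera call.
- eyes.spot_in(name, camera): "xyz" ([x, y, z] in m, in world coordinates, good to about 4 mm: the middle of the surface that is visible of it).
- eyes.tip_of(name, camera): "xyz" ([x, y, z] in m, in world coordinates, good to about 4 mm: a listed point, or the origin of a listed thing).
The state is a dict: "clock": time; "joint_pos": joint angles; "qvel": joint speeds; "tau": joint torques, N m; "tcp_pos": TCP position; "orientation": TCP orientation; "wrist_force": force on the tool from outside, world axes, zero at the start; "ft_torque": the same for the moment, N m; "finger_gap": finger opening in m.
Only numpy, scipy, OpenCV 4.12 (cv2) and the standard library are available. Lean on these libraries where they do the work, as an engineer would, in place of code of your own. Each camera call takes 0.05 s, during which the arm holds its last target.

TASK

Check the stroke of the bench crimper before the run: push the sled with its vial all the way in under the jaws, then press the hand lever in towards the fixed bar with the outside of the fingers until it comes up firmly against its stop, just short of the bar, without forcing it. Finish while still holding the lever against its stop so that the gap can be gauged. Do not grip or lift anything, do not put a finger on the bar, leave the vial to ride in its nest and leave the spare vials, the log book and the sample cup where they are.

Things in the scene. Friction and masses are not known exactly. Their poses are not given: they have to be found in the camera images.
- crimper: Bench crimper fixed to the worktop: grey base plate 250 x 120 x 13 mm (x = -150 to 100 mm), column at the back, white upright head 48 mm across, top 184 mm above the bench. Origin on the bench under the jaw axis (the head's axis). The sled slides in along its +x, from the robot's side towards the column; bar and lever reach out from the head to its -y side.
- jaw_axis (a point): Point on the crimper's jaw axis 50 mm above the bench, where the vial has to stand; axes as the crimper's.
- sled: Vial sled: loose metal carriage, plate 140 x 44 x 8 mm that slides on the base between two guide rails (2 mm play each side), with a round nest for the vial. Origin on its underside below the nest, its x axis along the crimper's. It starts 35 to 50 mm short; fully in, its nest is under the jaws (origin at crimper x = 0, y = 0) and the plate meets an end stop. About 2 N moves it; it stays where left.
- sled_push (a point): Centre of the front face (facing the crimper's -x) of the sled's upright push plate, 125 mm in front of the nest; 100 mm wide along y, 9 mm thick, from 16 to 52 mm above the bench; the point is 36 mm above the bench. Moves with the sled; axes as the crimper's.
- plate_back: The metal back of the sled's push plate (the side facing the vial), behind the black pad that is pushed. Origin and axes as the sled's. Touching it means gripping the plate, which is not wanted.
- lever (a joint): Hinge of the hand lever in rad, upright axis near the head: 0 = released (a spring holds it there), 0.33 = against its stop screw. Pressing grows it. Pressed 115 mm from the hinge, it takes about 3 N to start and 8 N to reach the stop; it springs back when let go. It also drives the jaw down.
- lever_press (a point): Point to press: middle of the lever's outer face (away from the bar, on the robot's side), 115 mm from the hinge. Grip 24 mm high (138 to 162 mm above the bench), 12 mm thick, free end 158 mm from the hinge. Site x points square through the blade to the bar, y along the blade to the hinge; moves with the lever, about 37 mm to the stop, where x is parallel to the crimper's x.
- bar: Fixed grip bar with black ribbed rubber sleeve, 22 mm thick, lying level along the crimper's y from y = -60 to -190 mm, 150 mm above the bench, on the far side of the lever. Origin and axes as the crimper's. Not to be touched.
- bar_face (a point): Point of the bar's surface that faces the lever, 145 mm out from the jaw axis. At the stop the lever's inner face is 11 mm short of the bar.
- vial_center (a point): Centre of the capped glass vial (24 mm across, 51 mm high) that stands loose in the sled's nest, 15 mm deep; rides along with the sled.
- spare_vial_1_center (a point): Centre of a spare vial (24 mm across, 51 mm high) standing on the bench to the left of the crimper. Bystander.
- spare_vial_2_center (a point): Centre of a second spare vial beside the first. Bystander.
- log_book: Hard-cover log book, 145 x 208 x 14 mm, lying on the bench to the right; origin at the centre of its underside. Bystander.
- sample_cup: Specimen cup with screw lid, 49 mm across, 60 mm high, standing to the right of the crimper; origin at the centre of its underside. Bystander.

How it is judged:
By the outcome, as a careful person would: the job done as asked, in the order asked, and still so for the second after the job is handed in, while the arm keeps its last pose, push and grip.
It also fails if it takes over 48 s, if anything falls off the work surface, if the arm or the gripper's body presses on something with over 40 N, if the wrist force passes 120 N, or if a joint passes its speed limit or range.

## Working session

There is one attempt and no reset: what is moved stays moved. The work goes in short steps, Python scripts to look and compute and a tool call to move; the robot and the scene stay as the last step left them, time stands still between calls to the robot, and variables do not carry over. Pictures are saved under pics/ and viewed, and the job is handed in when it is done.

Besides the shell and the picture viewer there is one more tool, called after ">>>" by a JSON object that holds its "name" and its "arguments", one argument or row to a line. send_rows: Moves the arm, as the interface text tells. Its arguments: {"type":"object","properties":{"targets":{"type":"array"},"newtons":{"type":"number"}},"required":["targets"]}

```bash
mkdir -p pics; cat > h.py <<'E'
from workcell import monitor, eyes, ticket
import numpy as np, cv2
def shot(c,n):
    d=eyes.read_camera(c); cv2.imwrite(f'pics/{n}.png',d['img'][:,:,::-1]); return d
E
python3 - <<'E'
from h import *
s=monitor.get_state()
for k in('clock','tcp_pos','orientation','wrist_force','finger_gap'):print(k,s[k])
for c in('scene','top'):
    d=shot(c,c+'0'); print(c,d['pose'].round(3).tolist(),d['camera_matrix'].round(0).tolist())
    for n in['crimper','jaw_axis','sled','sled_push','lever_press','bar_face','vial_center','spare_vial_1_center','log_book','sample_cup']:
        print(n,[(np.round(q['xyz'],3).tolist(),round(q['conf'],2)) for q in eyes.tip_of(n,c)[:3]])
E
```

```text
clock 0.0
tcp_pos [0.24507183 0.51959398 0.2303923 ]
orientation [ 3.88194783e-04  8.44603268e-01  5.35391878e-01 -8.40591832e-04]
wrist_force [-0.06337384 -0.67958235 -0.20016938]
finger_gap 0.08546128857776585
scene [[0.768, -0.235, 0.596, 0.038], [-0.641, -0.306, 0.704, -0.619], [0.017, -0.923, -0.386, 0.449], [0.0, 0.0, 0.0, 1.0]] [[495.0, 0.0, 324.0], [0.0, 495.0, 237.0], [0.0, 0.0, 1.0]]
crimper [([0.635, 0.05, -0.001], 0.74), ([0.567, -0.084, 0.149], 0.31)]
jaw_axis [([0.633, 0.053, 0.051], 0.82)]
sled [([0.598, 0.051, 0.011], 0.86)]
sled_push [([0.472, 0.056, 0.034], 0.68), ([0.592, 0.051, 0.048], 0.6)]
lever_press [([0.566, -0.084, 0.149], 0.86)]
bar_face [([0.625, -0.095, 0.149], 0.92), ([0.542, -0.254, -0.001], 0.7)]
vial_center [([0.594, 0.05, 0.048], 0.78)]
spare_vial_1_center [([0.63, 0.141, 0.025], 0.72), ([0.566, -0.083, 0.147], 0.69)]
log_book [([0.405, -0.256, 0.0], 0.95)]
sample_cup [([0.54, -0.253, -0.001], 0.63)]
top [[-0.025, -0.997, 0.068, 0.462], [-1.0, 0.026, 0.01, -0.031], [-0.012, -0.068, -0.998, 1.41], [0.0, 0.0, 0.0, 1.0]] [[575.0, 0.0, 323.0], [0.0, 575.0, 243.0], [0.0, 0.0, 1.0]]
crimper [([0.634, 0.053, -0.0], 0.64)]
jaw_axis [([0.633, 0.053, 0.05], 0.83)]
sled [([0.596, 0.051, 0.011], 0.93)]
sled_push [([0.47, 0.054, 0.039], 0.97)]
lever_press [([0.564, -0.085, 0.145], 0.97), ([0.471, 0.057, 0.042], 0.56)]
bar_face [([0.628, -0.094, 0.152], 0.81)]
vial_center [([0.594, 0.052, 0.048], 0.57), ([0.596, 0.052, 0.008], 0.24)]
spare_vial_1_center [([0.631, 0.144, 0.026], 0.61)]
log_book [([0.401, -0.256, 0.002], 0.8)]
sample_cup [([0.538, -0.254, -0.001], 0.73), ([0.631, 0.14, 0.024], 0.73)]
```

View pics/scene0.png

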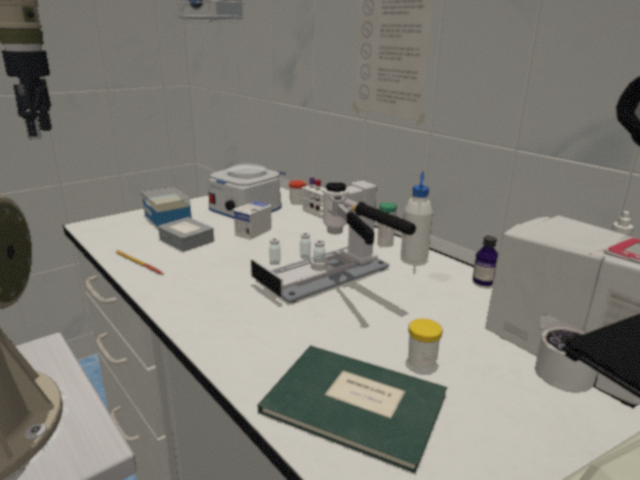

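View pics/top0.png

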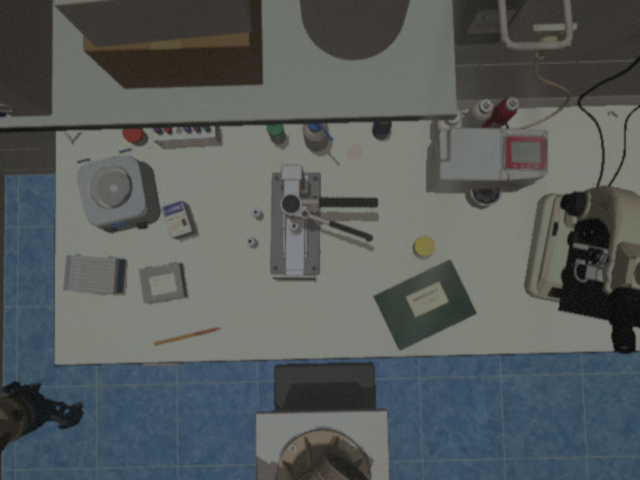

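The scene view shows the crimper at about (330,240), with the black push pad at (265,275), the lever at (358,222) and the bar at (385,217). The log book and cup are well to the right. In the top view the base plate runs from (271,173) to (320,275), so the crimper's yaw is about -2°. Both networks agree with the picture. Next I'll shut the fingers and move in front of the push plate.

>>> {"name": "send_rows", "arguments": {
  "targets": [
    [0.0125, -0.0388, 0, -5.5, 255],
    [0.0125, -0.0388, 0, -5.5, 255],
    [0.0125, -0.0388, 0, -5.5, 255],
    [0.0125, -0.0388, 0, -5.5, 255],
    [0.0125, -0.0388, 0, -5.5, 255],
    [0.0125, -0.0388, 0, -5.5, 255],
    [0.0125, -0.0388, 0, -5.5, 255],
    [0.0125, -0.0388, 0, -5.5, 255],
    [0.0125, -0.0388, 0, -5.5, 255],
    [0.0125, -0.0388, 0, -5.5, 255],
    [0.0125, -0.0388, 0, -5.5, 255],
    [0.0125, -0.0388, 0, -5.5, 255]
  ],
  "newtons": 60
}}

```text
clock: 2.3
tcp_pos: [0.3957, 0.0528, 0.2317]
orientation: [0.0, 1.0, -0.013, 0.001]
wrist_force: [0.6, 0.6, -0.3]
finger_gap: -0.0003
```

```bash
python3 - <<'E'
from h import *
from scipy.spatial.transform import Rotation as R
s=monitor.get_state()
q=s['orientation'];print(s['clock'],s['tcp_pos'],s['finger_gap'],R.from_quat(np.r_[q[1:],q[0]]).as_matrix().round(3).tolist(),s['wrist_force'])
P={}
for k in range(2):
  for c in('scene','top'):
    d=shot(c,c+'1')
    for n in['jaw_axis','sled','sled_push','lever_press','bar_face','vial_center']:
        r=eyes.tip_of(n,c)
        if r:P.setdefault(n,[]).append(np.round(r[0]['xyz'],4).tolist()+[round(r[0]['conf'],2)])
for n in P:print(n,P[n])
# base plate yaw from top depth: points with z ~13mm
K=d['camera_matrix'];z=d['z_map'];v,u=np.mgrid[:480,:640]
p=np.stack([(u-K[0,2])*z/K[0,0],(v-K[1,2])*z/K[1,1],z,np.ones_like(z)],-1)@d['pose'].T
x,y,h=p[...,0],p[...,1],p[...,2]
m=(h>.008)&(h<.03)&(abs(y-.05)<.09)&(x>.46)&(x<.76)
n,l,st,c=cv2.connectedComponentsWithStats(m.astype(np.uint8))
i=1+np.argmax(st[1:,4]);mm=l==i
print(mm.sum(),cv2.minAreaRect(np.float32(np.stack([x[mm],y[mm]],1)*1000)))
m=(h>.14)&(h<.175)&(y<-.02)&(y>-.2)&(x>.5)&(x<.7)
n,l,st,c=cv2.connectedComponentsWithStats(m.astype(np.uint8))
for i in range(1,n):
  mm=l==i
  if mm.sum()>30: print(mm.sum(),h[mm].max(),cv2.minAreaRect(np.float32(np.stack([x[mm],y[mm]],1)*1000)))
E
```

```text
2.3 [0.39567446 0.05282833 0.2316623 ] -0.00028157517748378315 [[1.0, -0.026, 0.001], [-0.026, -1.0, -0.0], [0.001, -0.0, -1.0]] [ 0.61239123  0.64737577 -0.29411427]
jaw_axis [[0.6317, 0.052, 0.0476, 0.87], [0.6313, 0.051, 0.0475, 0.78], [0.633, 0.0547, 0.0522, 0.74], [0.634, 0.051, 0.0524, 0.91]]
sled [[0.5965, 0.0467, 0.0143, 0.86], [0.5951, 0.0545, 0.011, 0.84], [0.5955, 0.0494, 0.017, 0.95], [0.5958, 0.053, 0.0083, 0.67]]
sled_push [[0.4705, 0.0557, 0.0386, 0.72], [0.4697, 0.0615, 0.0354, 0.77], [0.4661, 0.0576, 0.0398, 0.94], [0.4688, 0.0595, 0.0399, 0.79]]
lever_press [[0.5666, -0.0842, 0.1501, 0.87], [0.566, -0.0868, 0.1474, 0.93], [0.5685, -0.0824, 0.15, 0.73], [0.5685, -0.0845, 0.1466, 0.63]]
bar_face [[0.6243, -0.0963, 0.1482, 0.73], [0.6252, -0.0906, 0.1526, 0.83], [0.5657, -0.0857, 0.1491, 0.65], [0.6285, -0.0923, 0.1504, 0.73]]
vial_center [[0.5925, 0.0482, 0.0478, 0.6], [0.6274, -0.0922, 0.1517, 0.74], [0.5923, 0.0514, 0.0473, 0.52], [0.5919, 0.0549, 0.0488, 0.53]]
2930 ((609.2452392578125, 52.99799346923828), (120.01456451416016, 251.3719482421875), 88.46399688720703)
537 0.1681806192456441 ((637.6951293945312, -79.5924072265625), (116.52655792236328, 20.96063995361328), 88.56388092041016)
312 0.16700208624187596 ((577.1611938476562, -71.350830078125), (113.75406646728516, 14.7329683303833), 68.17887115478516)
```

Base yaw is -1.5° and its origin is near (0.634, 0.052). The tool is already aligned with it, so I'll lower in front of the push plate.

>>> {"name": "send_rows", "arguments": {
  "targets": [
    [0.005, 0.0007, -0.035, 0, 255],
    [0.005, 0.0008, -0.035, 0, 255],
    [0.005, 0.0008, -0.035, 0, 255],
    [0.005, 0.0007, -0.035, 0, 255],
    [0.005, 0.0007, -0.035, 0, 255],
    [0.005, 0, -0.028, 0, 255],
    [0, 0, 0, 0, 255]
  ]
}}

```text
clock: 4.4
tcp_pos: [0.4228, 0.0582, 0.0254]
orientation: [-0.0, 1.0, -0.011, -0.003]
wrist_force: [-0.3, 0.2, 0.6]
finger_gap: 0.0
```

```bash
python3 - <<'E'
from h import *
s=monitor.get_state();print(s['clock'],s['tcp_pos'],s['wrist_force'])
shot('scene','s2')
E
```

```text
4.4 [0.42280829 0.05823992 0.02537044] [-0.30690678  0.17847952  0.56997018]
```

View pics/s2.png

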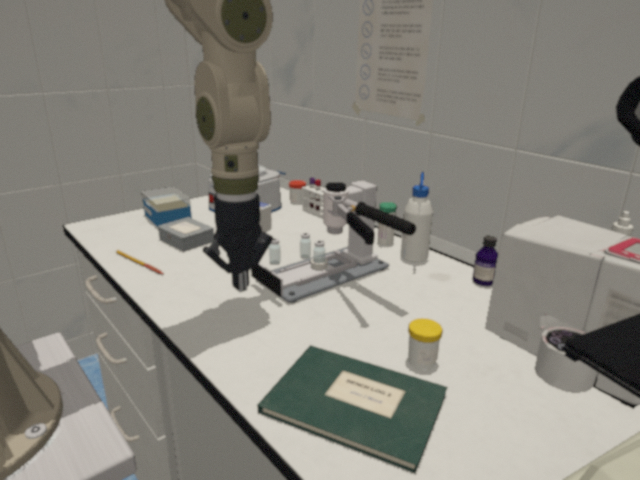

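The narrow finger tips are at (240,285) and the knuckles flare out just above them, at about (240,262). I'll measure that profile before choosing the contact heights.

```bash
python3 - <<'E'
from h import *
for c in('scene','top'):
  d=eyes.read_camera(c)
  K=d['camera_matrix'];z=d['z_map'];v,u=np.mgrid[:480,:640]
  p=np.stack([(u-K[0,2])*z/K[0,0],(v-K[1,2])*z/K[1,1],z,np.ones_like(z)],-1)@d['pose'].T
  p=p[z>0][:,:3]; t=np.array([.4228,.0582,.0254]); q=p-t
  m=(abs(q[:,0])<.09)&(abs(q[:,1])<.06)
  q=q[m]
  for a in np.arange(-.005,.14,.008):
    w=q[(q[:,2]>=a)&(q[:,2]<a+.008)]
    w=w[(w[:,0]<.036)|(a>.03)]
    if len(w)>3:print(c,round(a,3),len(w),np.percentile(w[:,0],[3,97]).round(3),np.percentile(w[:,1],[3,97]).round(3))
i=cv2.imread('pics/s2.png')[180:310,180:400];cv2.imwrite('pics/s2c.png',cv2.resize(i,None,fx=3.6,fy=3.6,interpolation=cv2.INTER_CUBIC))
E
```

```text
scene 0.003 36 [-0.011  0.008] [-0.01  0.  ]
scene 0.011 74 [-0.012  0.014] [-0.01   0.007]
scene 0.019 74 [-0.012  0.014] [-0.011  0.007]
scene 0.027 72 [-0.012  0.013] [-0.011  0.006]
scene 0.035 65 [-0.014  0.013] [-0.012  0.003]
scene 0.043 98 [-0.028  0.027] [-0.012 -0.001]
scene 0.051 203 [-0.032  0.037] [-0.013  0.01 ]
scene 0.059 166 [-0.038  0.041] [-0.014  0.011]
scene 0.067 215 [-0.046  0.047] [-0.017  0.012]
scene 0.075 214 [-0.051  0.053] [-0.017  0.009]
scene 0.083 268 [-0.059  0.057] [-0.016  0.007]
scene 0.091 307 [-0.059  0.058] [-0.019  0.01 ]
scene 0.099 251 [-0.048  0.042] [-0.02   0.005]
scene 0.107 243 [-0.04   0.038] [-0.018  0.006]
scene 0.115 174 [-0.038  0.036] [-0.012  0.007]
scene 0.123 64 [-0.036  0.006] [-0.034  0.007]
scene 0.131 204 [-0.036  0.025] [-0.037  0.006]
scene 0.139 210 [-0.035  0.023] [-0.037  0.006]
top 0.091 45 [0.055 0.064] [-0.013  0.01 ]
top 0.099 11 [0.055 0.062] [-0.008  0.009]
```

View pics/s2c.png

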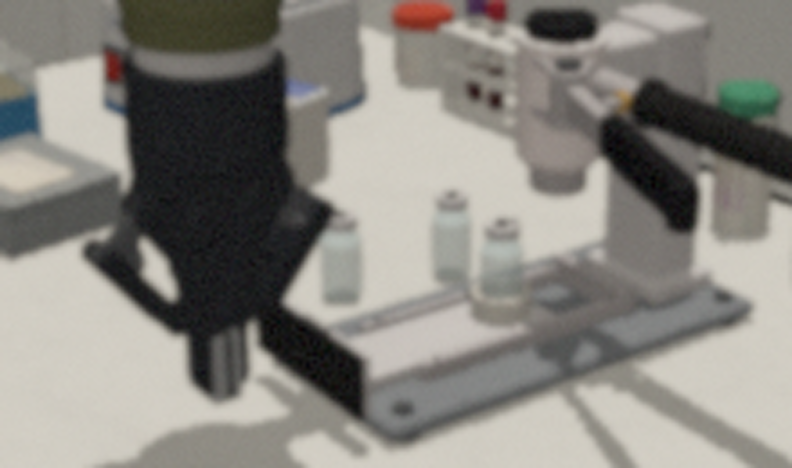

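The fingers stay straight, ±13.5 mm, up to about 40 mm above the TCP, so pushing with their backs is clear of the plate at this height. I'll approach quickly and then push slowly.

>>> {"name": "send_rows", "arguments": {
  "targets": [
    [0.012, -0.0005, 0, 0, 255],
    [0.012, -0.0005, 0, 0, 255],
    [0.005, 0, 0, 0, 255],
    [0.005, 0, 0, 0, 255],
    [0.004, 0, 0, 0, 255],
    [0.004, 0, 0, 0, 255],
    [0.004, 0, 0, 0, 255],
    [0.004, 0, 0, 0, 255],
    [0.004, 0, 0, 0, 255],
    [0, 0, 0, 0, 255]
  ]
}}

```text
clock: 5.55
tcp_pos: [0.4809, 0.0571, 0.0284]
orientation: [-0.0, 1.0, -0.011, 0.001]
wrist_force: [-0.4, -0.2, 0.3]
finger_gap: -0.0001
```

```bash
cat > st.py <<'E'
from h import *
s=monitor.get_state();print(s['clock'],s['tcp_pos'],s['wrist_force'],s['finger_gap'])
E
cat > chk.py <<'E'
from h import *
import sys
s=monitor.get_state();print(s['clock'],s['tcp_pos'],s['wrist_force'],s['finger_gap'])
for c in('scene','top'):
    d=shot(c,c+sys.argv[1])
    for n in['sled','sled_push','vial_center','lever_press','bar_face']:
        print(c,n,[(np.round(q['xyz'],4).tolist(),round(q['conf'],2)) for q in eyes.tip_of(n,c)[:2]])
i=cv2.imread(f'pics/scene{sys.argv[1]}.png')[170:310,180:430];cv2.imwrite(f'pics/c{sys.argv[1]}.png',cv2.resize(i,None,fx=3.2,fy=3.2,interpolation=cv2.INTER_CUBIC))
E
python3 chk.py 3
```

```text
5.55 [0.48086247 0.057111   0.02840176] [-0.35984026 -0.19588147  0.29196166] -0.00010532104826537953
scene sled [([0.6192, 0.0486, 0.0119], 0.82)]
scene sled_push [([0.4933, 0.0591, 0.0363], 0.57)]
scene vial_center [([0.6189, 0.0494, 0.0483], 0.66)]
scene lever_press [([0.5648, -0.0824, 0.1505], 0.87)]
scene bar_face [([0.6258, -0.0935, 0.1494], 0.65)]
top sled [([0.6198, 0.0532, 0.0087], 0.82)]
top sled_push []
top vial_center [([0.6175, 0.0508, 0.0483], 0.47)]
top lever_press [([0.5623, -0.0838, 0.1458], 0.74)]
top bar_face [([0.6274, -0.0911, 0.1492], 0.7)]
```

View pics/c3.png

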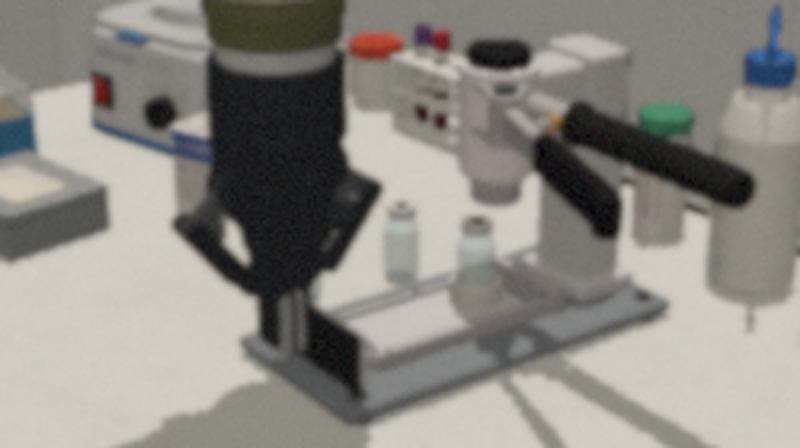

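The sled has moved to about 0.619 with the vial upright at (475,260). About 14 mm is left, so I'll push more slowly towards the end stop.

>>> {"name": "send_rows", "arguments": {
  "targets": [
    [0.003, -0.0001, 0, 0, 255],
    [0.003, -0.0001, 0, 0, 255],
    [0.003, -0.0001, 0, 0, 255],
    [0.002, -0.0001, 0, 0, 255],
    [0.001, 0, 0, 0, 255],
    [0, 0, 0, 0, 255]
  ]
}}

```text
clock: 6.75
tcp_pos: [0.4919, 0.0567, 0.0282]
orientation: [0.0, 1.0, -0.011, 0.0]
wrist_force: [-1.1, -0.1, -0.5]
finger_gap: -0.0004
```

>>> {"name": "send_rows", "arguments": {
  "targets": [
    [0.001, 0, 0, 0, 255],
    [0.001, 0, 0, 0, 255],
    [0, 0, 0, 0, 255]
  ]
}}

```text
clock: 7.05
tcp_pos: [0.4936, 0.0568, 0.0283]
orientation: [0.0, 1.0, -0.011, 0.0]
wrist_force: [-1.3, -0.5, -0.8]
finger_gap: -0.0001
```

>>> {"name": "send_rows", "arguments": {
  "targets": [
    [0.001, 0, 0, 0, 255],
    [0.001, 0, 0, 0, 255],
    [0, 0, 0, 0, 255]
  ]
}}

```text
clock: 7.35
tcp_pos: [0.4942, 0.0568, 0.0282]
orientation: [0.0, 1.0, -0.011, -0.001]
wrist_force: [-5.1, 0.1, 3.0]
finger_gap: -0.0001
```

>>> {"name": "send_rows", "arguments": {
  "targets": [
    [0.001, 0, 0, 0, 255],
    [0.001, 0, 0, 0, 255],
    [0, 0, 0, 0, 255]
  ]
}}

```text
clock: 7.65
tcp_pos: [0.4943, 0.0568, 0.0282]
orientation: [0.0, 1.0, -0.011, -0.003]
wrist_force: [-9.9, -0.4, 7.7]
finger_gap: 0.0
```

The TCP stalled at x=0.494, where I expected the end stop, with the force rising to 10 N. I'll back straight off and check the sled before pressing the lever.

>>> {"name": "send_rows", "arguments": {
  "targets": [
    [-0.006, 0, 0, 0, 255],
    [-0.02, 0, 0, 0, 255],
    [-0.03, 0, 0, 0, 255],
    [-0.01, -0.01, 0.035, 0, 255],
    [0, -0.02, 0.04, 0, 255],
    [0, 0, 0.02, 0, 255],
    [0, 0, 0, 0, 255]
  ]
}}

```text
clock: 8.35
tcp_pos: [0.435, 0.026, 0.127]
orientation: [0.0, 1.0, -0.011, 0.005]
wrist_force: [0.7, 0.8, 0.8]
finger_gap: 0.0003
```

```bash
python3 chk.py 4
```

```text
8.35 [0.43502626 0.0259525  0.12696725] [0.74818624 0.84909008 0.7673228 ] 0.00025133258928353554
scene sled [([0.6342, 0.0509, 0.0138], 0.94)]
scene sled_push [([0.5095, 0.0591, 0.0375], 0.73), ([0.6315, 0.0515, 0.0499], 0.36)]
scene vial_center [([0.6361, 0.0492, 0.0009], 0.73), ([0.6301, 0.0473, 0.0477], 0.48)]
scene lever_press [([0.567, -0.0819, 0.1503], 0.97)]
scene bar_face [([0.6266, -0.0939, 0.1477], 0.72)]
top sled [([0.6326, 0.0515, 0.0093], 0.62)]
top sled_push [([0.5108, 0.0539, 0.0398], 0.68)]
top vial_center [([0.5612, 0.1615, 0.0243], 0.71)]
top lever_press [([0.5658, -0.0828, 0.1468], 0.65)]
top bar_face [([0.6269, -0.0957, 0.1519], 0.81)]
```

View pics/c4.png

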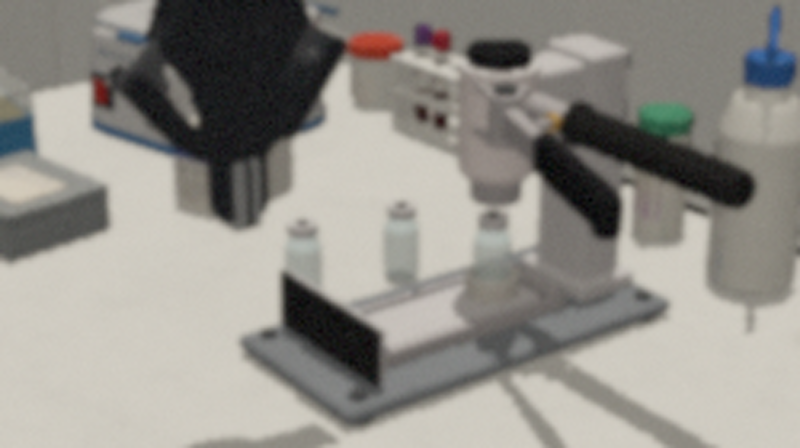

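The sled's origin is at 0.634, fully in, and the vial stands under the jaws at (492,255). The lever is still released at x≈0.566. Now I'll stage beside the lever.

>>> {"name": "send_rows", "arguments": {
  "targets": [
    [0, -0.03, 0.006, 0, 255],
    [0.02, -0.03, 0.005, 0, 255],
    [0.025, -0.03, 0, 0, 255],
    [0.025, -0.023, 0, 0, 255],
    [0.02, 0, 0, 0, 255],
    [0, 0, 0, 0, 255]
  ]
}}

```text
clock: 9.55
tcp_pos: [0.5237, -0.0875, 0.134]
orientation: [0.0, 1.0, -0.011, 0.001]
wrist_force: [-1.3, 0.3, -0.1]
finger_gap: 0.0002
```

```bash
python3 chk.py 5
```

```text
9.55 [ 0.52372135 -0.0874525   0.13403711] [-1.30088495  0.32884524 -0.11036828] 0.0001603759897030688
scene sled [([0.6373, 0.0502, 0.0114], 0.63)]
scene sled_push [([0.5073, 0.0594, 0.037], 0.66)]
scene vial_center [([0.6312, 0.0509, 0.0478], 0.51), ([0.6333, 0.0491, 0.0507], 0.23)]
scene lever_press [([0.6325, 0.0514, 0.0139], 0.65), ([0.5637, -0.0833, 0.149], 0.64)]
scene bar_face [([0.6263, -0.0948, 0.15], 0.73)]
top sled [([0.6306, 0.0569, 0.0114], 0.9), ([0.5101, 0.0556, 0.0397], 0.39)]
top sled_push [([0.5096, 0.0565, 0.0397], 0.61), ([0.5384, -0.2509, -0.0006], 0.49)]
top vial_center []
top lever_press []
top bar_face [([0.6279, -0.0926, 0.1514], 0.7)]
```

View pics/c5.png

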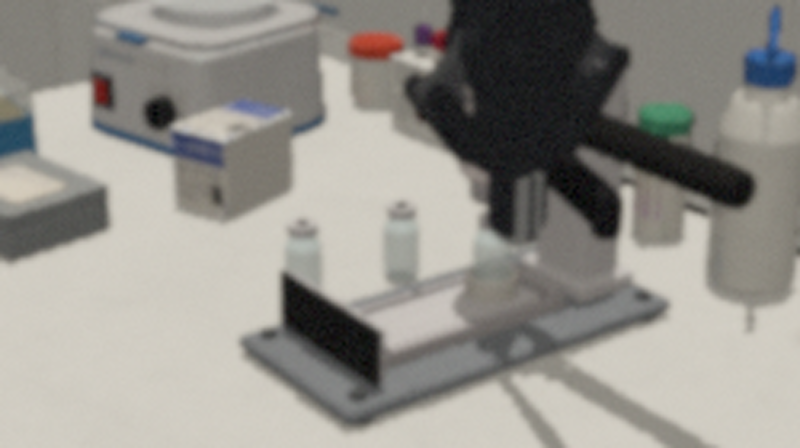

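The fingers are at (515,205), outside the lever, and clear of the bar. I'll raise 3 mm and press gently.

>>> {"name": "send_rows", "arguments": {
  "targets": [
    [0.008, 0, 0.003, 0, 255],
    [0.008, 0, 0, 0, 255],
    [0.004, 0, 0, 0, 255],
    [0.004, 0, 0, 0, 255],
    [0.004, 0, 0, 0, 255],
    [0.004, -0.0001, 0, 0, 255],
    [0.004, -0.0001, 0, 0, 255],
    [0, 0, 0, 0, 255]
  ]
}}

```text
clock: 10.95
tcp_pos: [0.5569, -0.0865, 0.1367]
orientation: [-0.0, 1.0, -0.011, -0.001]
wrist_force: [-3.7, -1.2, -1.6]
finger_gap: 0.0001
```

>>> {"name": "send_rows", "arguments": {
  "targets": [
    [0.004, -0.0001, 0, 0, 255],
    [0.004, -0.0001, 0, 0, 255],
    [0.004, -0.0001, 0, 0, 255],
    [0.003, -0.0001, 0, 0, 255],
    [0, 0, 0, 0, 255]
  ]
}}

```text
clock: 11.45
tcp_pos: [0.5713, -0.0872, 0.1368]
orientation: [0.0, 1.0, -0.011, -0.001]
wrist_force: [-6.5, -2.1, 0.0]
finger_gap: -0.0001
```

>>> {"name": "send_rows", "arguments": {
  "targets": [
    [0.003, -0.0001, 0, 0, 255],
    [0.003, -0.0001, 0, 0, 255],
    [0.003, -0.0001, 0, 0, 255],
    [0.002, -0.0001, 0, 0, 255],
    [0, 0, 0, 0, 255]
  ]
}}

```text
clock: 11.95
tcp_pos: [0.5818, -0.0882, 0.1367]
orientation: [0.001, 1.0, -0.012, -0.002]
wrist_force: [-6.9, -4.8, -0.6]
finger_gap: 0.0003
```

>>> {"name": "send_rows", "arguments": {
  "targets": [
    [0.002, 0, 0, 0, 255],
    [0.001, 0, 0, 0, 255],
    [0.001, 0, 0, 0, 255],
    [0, 0, 0, 0, 255]
  ]
}}

```text
clock: 12.35
tcp_pos: [0.5855, -0.0885, 0.1367]
orientation: [0.001, 1.0, -0.012, -0.002]
wrist_force: [-7.0, -5.3, 0.1]
finger_gap: 0.0
```

>>> {"name": "send_rows", "arguments": {
  "targets": [
    [0.001, 0, 0, 0, 255],
    [0.001, 0, 0, 0, 255],
    [0, 0, 0, 0, 255]
  ]
}}

```text
clock: 12.65
tcp_pos: [0.5874, -0.0886, 0.1367]
orientation: [0.001, 1.0, -0.012, -0.002]
wrist_force: [-8.4, -6.1, 0.2]
finger_gap: -0.0003
```

```bash
python3 chk.py 6
```

```text
12.65 [ 0.58744227 -0.08863428  0.13674293] [-8.41359252 -6.08620266  0.19167903] -0.0003403630906748906
scene sled [([0.6339, 0.0507, 0.0147], 0.91)]
scene sled_push [([0.5079, 0.0568, 0.0357], 0.76)]
scene vial_center [([0.6343, 0.0514, 0.0441], 0.51), ([0.626, -0.094, 0.146], 0.41)]
scene lever_press [([0.6014, -0.0944, 0.153], 0.86)]
scene bar_face [([0.6273, -0.095, 0.1477], 0.88)]
top sled [([0.6316, 0.0514, 0.0088], 0.61)]
top sled_push [([0.5088, 0.0553, 0.0387], 0.57)]
top vial_center []
top lever_press [([0.4018, -0.2574, 0.0029], 0.45)]
top bar_face []
```

>>> {"name": "send_rows", "arguments": {
  "targets": [
    [0.001, 0, 0, 0, 255],
    [0.001, 0, 0, 0, 255],
    [0, 0, 0, 0, 255]
  ]
}}

```text
clock: 13.55
tcp_pos: [0.5883, -0.0887, 0.1367]
orientation: [0.001, 1.0, -0.012, -0.003]
wrist_force: [-10.7, -6.4, 2.5]
finger_gap: -0.0003
```

The TCP is now stalling: 2 mm commanded gave 0.9 mm, and the force is rising. I'll add a little more to confirm the stop.

>>> {"name": "send_rows", "arguments": {
  "targets": [
    [0.001, 0, 0, 0, 255],
    [0.001, 0, 0, 0, 255],
    [0, 0, 0, 0, 255]
  ]
}}

```text
clock: 13.85
tcp_pos: [0.5886, -0.0887, 0.1367]
orientation: [0.001, 1.0, -0.012, -0.005]
wrist_force: [-15.8, -7.3, 6.5]
finger_gap: 0.0003
```

```bash
python3 chk.py 7
```

```text
13.85 [ 0.588563   -0.08869467  0.13668937] [-15.78193789  -7.29942327   6.53731319] 0.00033102282736406446
scene sled [([0.6356, 0.0477, 0.0115], 0.77)]
scene sled_push [([0.5627, 0.1552, 0.026], 0.72), ([0.5077, 0.0569, 0.037], 0.57)]
scene vial_center [([0.6312, 0.1447, 0.0246], 0.57), ([0.6343, 0.0516, 0.0442], 0.45)]
scene lever_press [([0.6037, -0.0921, 0.1469], 0.85)]
scene bar_face [([0.6266, -0.0943, 0.1519], 0.72)]
top sled [([0.6356, 0.0542, 0.0083], 0.79), ([0.5094, 0.0549, 0.0395], 0.54)]
top sled_push [([0.5101, 0.0569, 0.0387], 0.71)]
top vial_center []
top lever_press []
top bar_face []
```

View pics/c7.png

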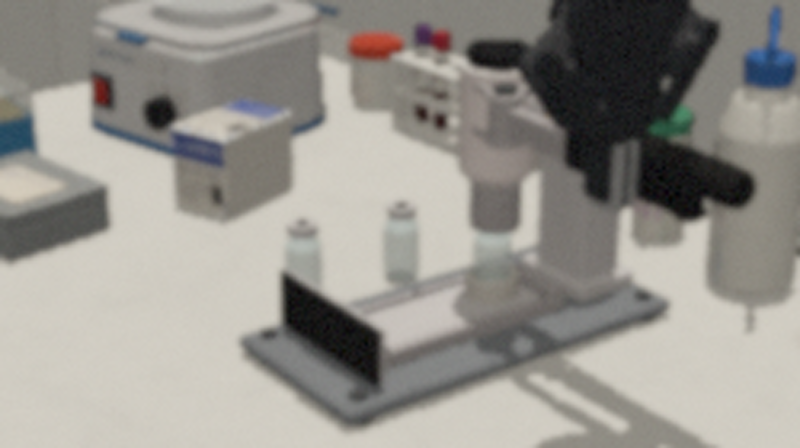

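The TCP is stalled at 0.5886 with about 16 N on it. The lever face is at x≈0.603, about 23 mm short of the bar face, which is the expected 11 mm gap plus the 12 mm blade. The jaw at (495,205) is down on the vial. I'll hold briefly to check it stays steady, then hand in.

>>> {"name": "send_rows", "arguments": {
  "targets": [
    [0, 0, 0, 0, 255],
    [0, 0, 0, 0, 255],
    [0, 0, 0, 0, 255],
    [0, 0, 0, 0, 255]
  ]
}}

```text
clock: 14.85
tcp_pos: [0.5886, -0.0887, 0.1367]
orientation: [0.001, 1.0, -0.012, -0.005]
wrist_force: [-16.4, -6.3, 5.2]
finger_gap: 0.0002
```

```bash
python3 - <<'E'
from h import *
s=monitor.get_state();print(s['clock'],s['tcp_pos'],s['wrist_force'])
print(ticket.hand_in())
E
```

```text
14.85 [ 0.58855863 -0.08870022  0.13670986] [-16.4433208   -6.31459706   5.17690841]
the job is handed in; nothing more can be done
None
```

The stroke check is done and handed in at 14.85 s, with the lever still held against its stop.

- **Sled:** I pushed it in with the backs of the shut fingers until it met the end stop, where the force rose to about 10 N and the arm stalled. The cameras then put its origin at x≈0.634, under the jaws, with the vial upright in its nest.
- **Lever:** I pressed it until it stalled, with the last 2 mm commanded moving the fingers only 0.3 mm. It held steady over the last 0.4 s with about 16 N towards the bar and 6 N sideways, twice the roughly 8 N needed to reach the stop.
- **Gap:** The lever's outer face measured x≈0.603 and the bar face ≈0.627. Taking off the 12 mm blade leaves roughly 11–12 mm, as expected; these positions are good to about 4 mm.
- **Bar, spare vials, log book and cup:** The bar was not touched. The spare vials looked unmoved in the last close-up. I did not re-measure the log book or the cup, but the arm never went near them.

**Checks that failed or disagreed:** In the last views the top camera could not find the lever or the bar face because the gripper hid them, so the gap rests on the scene camera and the force stall. A few network hits were plainly wrong, such as the vial being reported at a spare vial's position, and I ignored them after checking the pictures.

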